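# Shim a loose museum tile in its mount and hold it flush

## Robot

A 6-joint arm with a two-finger parallel gripper is mounted at the origin on the work surface. World frame = base frame: x ahead of the robot, y to its left, z up, the work surface at z = 0. Lengths are in mm, angles in rad, forces in N, time in s.
With the tool pointing down it reaches from about 350 to 775 mm from the base axis. Payload 7.3 kg.
Tool frame: the origin (TCP) lies at the very end of the fingers, on their centre line; the grasp point (between the pads) lies 19 mm behind it; z points along the fingers, y is the line along which they close (so a half turn about z gives the same grasp; the last joint's range is limited). The gripper opens to 92 mm and grips with 3 to 60 N. Pads are 19 mm wide; open, the fingers measure 130 mm over their backs; the gripper's body (75 mm by 190 mm) begins 47 mm behind the grasp point.
Start: joints at [-1.288, 0.342, 1.524, -0, 1.275, -0.146], TCP at [218.308, -477.479, 226.741] pointing down, gripper open.
Joint ranges: [-2.53, 2.53], [-0.77, 2.02], [0.04, 2.7], [-1, 4.14], [0.28, 2.66], [-3.11, 3.11]. Speed limits (rad/s): [2.57, 2.57, 3.14, 3.14, 3.14, 3.14].

## Interface

Orientations are given as [roll, pitch, yaw] about the fixed x, y, z axes, in that order (R = Rz(yaw) Ry(pitch) Rx(roll)).
In Python, from plant import get_obs, vision, workorder gives the robot as it stands.
- The arm moves only by the shell command python3 -m pendant 'ROWS' [OPENING]. ROWS is a JSON object of lists of equal length, an entry for each row: "dp": the shift along the tool's x, y, z in m, a list of three; "rotation": the turn, a rotation vector about the tool's x, y, z in rad, a list of three. A call has 1 to 8 rows; each row is the pose to reach, as a shift and turn from the pose commanded when the call began, along the tool's axes at that moment; what a row does not reach only later rows make up. A row lasts 1/8 s, in which the tool goes at most 62.5 mm and 10.7 degrees, less where a joint would pass 70% of its speed; a pose out of reach is approached as far as the arm can. A call with a gripper value outside its range is refused whole. OPENING is the finger opening in m, from 0 to 0.0918, set as the call begins (- or left out, the last holds). The fingers move at their own pace and stop on an object; the grip force is fixed at half the most. Time passes only in rows, so rows that repeat a pose let the fingers close. It gives the time, the measured TCP pose, the force, the opening and the grip force at its end, in the units of the state.
- get_obs(): the state, without advancing time (a new reading comes with each control period).
- vision.capture(name): name is "scene" or "side" or "wrist"; returns a dict with "pixels" (480x640x3 uint8, red, green, blue), "vfov" (degrees; the focal length in pixels is half the picture's height over the tangent of half this angle, whatever the lens; pixels are square), "cx", "cy" (the principal point, pixels), "pose" (4x4, takes a point from camera to world coordinates); the wrist camera has in their place "T_tool_cam" (4x4, takes a point from camera to tool coordinates, whose origin is the TCP and whose axes are the flange's). Camera axes: x right, y up, looking along -z (the intrinsics and any distortion apply to the point x, -y, -z); pixel columns grow to the right and rows downward; lengths in mm; the calibration is good to about 2 mm. A picture is of the moment at which its call begins: read the wrist's pose just before it. There is no depth.
- workorder.close_job(): hands the job in; it is judged then, once.
The state is a dict: "time": time; "joint_positions": joint angles; "dq": joint speeds; "tau": joint torques, N m; "tool_pos": TCP position; "tcp_rot": TCP orientation; "contact_force": force on the tool from outside, world axes, zero at the start; "moment": the same for the moment, N m; "grip_width": finger opening in mm; "finger_force": force on a finger pad.
Only numpy, scipy, OpenCV 4.12 (cv2) and the standard library are available. Lean on these libraries where they do the work, as an engineer would, in place of code of your own. Each camera call takes 0.05 s, during which the arm holds its last target. There are 200 camera calls.

## Task

The glazed tile lies loose in its wooden mount tray, in front of two metal stops of which one is shorter, so one gap behind the tile is wide and the other narrow. Stand the wooden spacer, tab up, in the gap where it fits (the wide one, roughly centred on the short stop; never force it into the narrow one) and let go of it. Then push the tile's free near edge gently towards the stops until it is square, flush against the long stop and clamping the spacer against the short one, and finish while still holding it pressed there; leave the other things on the desk alone.

Things in the scene. Friction and masses are not known exactly. Their poses are not given: they have to be found in the camera images.
- tray: Fixed wooden tray, 180 (x) x 176 (y) mm, board 10 mm thick; rails 8 mm wide, 9 mm high along both y edges. Origin: centre of underside. x points away from the robot (within 0.3 rad), from tile to stops; the near end (-x) is open. On the board stand the two stops, back faces at tray x = +85 mm, centred at tray y = +35 and -35 mm; which is on which side varies.
- long_stop: Fixed steel block on the tray, 40 mm long in x, 46 mm wide in y, 16 mm high. Origin: underside, middle of its BACK face; axes parallel to the tray's; the face towards the tile is at x = -40 mm. The gap between it and the loose tile is only about 3 to 8 mm.
- short_stop: Fixed steel block on the tray, 28 mm long in x, 46 mm wide in y, 16 mm high. Origin: underside, middle of its BACK face; axes parallel to the tray's; the face towards the tile is at x = -28 mm, that is 12 mm farther from the tile than the long stop's. The gap between it and the loose tile is about 15 to 20 mm.
- tile: Loose glazed tile, 80 (x) x 120 (y) x 16 mm, 0.28 to 0.5 kg, flat on the tray board. Origin: centre of underside; axes parallel to the tray's within 0.03 rad. It starts at tray x = -1.5 to 1.5 mm, y within 4 mm of 0, home (flush) at tray x = +5 mm. It slides at 1 to 3 N; a steady 10 to 20 N at the middle of its near edge, or up to 10 mm to the spacer side, squares it up.
- spacer: Loose wooden spacer standing upright on the desk: 12 mm thick (its x), 40 mm tall; foot 44 mm long (its y), 20 mm high; above it a finger tab 30 mm long, 20 mm high, as thick as the foot. Origin: centre of underside, z up. 25 to 50 g. It starts left or right of the tray, its x axis within 0.6 rad of the robot's.
- pencil_pot: Black pencil pot, 68 mm across, 75 mm high (pencils to 120 mm), bystander, left or right of the tray, on the side where the spacer is not. Origin: centre of the underside.
- glove_carton: Carton of gloves, 120 x 220 x 75 mm, bystander beyond the tray to the left. Origin: centre of the underside.
- magnifier: Black hand magnifier lying flat beyond the tray: lens ring 90 mm across, 10 mm thick, handle along its +y to 147 mm from the lens centre. Bystander. Origin: under the lens centre.
- catalogue: Catalogue lying flat, 210 x 280 x 11 mm, bystander beyond the tray to the right. Origin: centre of the underside.
There are look-alikes about, which are no part of the job. There is more than one size of the tile; the one meant has the size given above. Of the things that look like the spacer, take the one that is farthest to the robot's right at the start.

How it is judged (in metres and radians):
On the way:
1. the spacer stands in the wide gap, between the tile and the short stop, on the tray board, let go (y of spacer in the frame of short_stop between -0.018 and 0.018 m and z of spacer in the frame of short_stop between -0.004 and 0.004 m and x of spacer in the frame of short_stop between -0.048 and -0.03 m and x of spacer in the frame of tile between 0.041 and 0.067 m and angle between spacer's own z axis and vertical below 0.35 rad and contact force between the fingers and spacer below 0.3 N), for 0.2 s.
At the end, for the whole second after the job is handed in: Spacer upright (0.12 rad) on the board between tile and short stop, within 18 mm of its middle, not touched; tile square to the tray (0.02 rad) and flush with the long stop (1.5 mm); fingers press the tile (over 2 N), which clamps the spacer against the short stop (over 0.5 N) (y of spacer in the frame of short_stop between -0.018 and 0.018 m and z of spacer in the frame of short_stop between -0.004 and 0.004 m and x of spacer in the frame of short_stop between -0.037 and -0.031 m and angle between spacer's own z axis and vertical below 0.12 rad and x of tile in the frame of long_stop between -0.0815 and -0.0785 m and z of tile in the frame of long_stop between -0.003 and 0.003 m and angle between the x axis of tile and the x axis of tray, either way round below 0.02 rad and angle between tile's own z axis and vertical below 0.03 rad and contact force between tile and spacer above 0.5 N and contact force between spacer and short_stop above 0.5 N and contact force between the fingers and tile above 2 N and contact force between the fingers and spacer below 0.3 N and linear speed of tile below 0.01 m/s); the arm keeps its last pose, push and grip.
It fails at once if the spacer is forced against the long stop (contact force between spacer and long_stop above 8 N).
It fails at once if the tile is pushed harder than 50 N (contact force between the fingers and tile above 50 N).
It fails at once if pencil pot, glove carton, magnifier or catalogue moved more than 30 mm (distance of any of pencil_pot, glove_carton, magnifier, catalogue from where it was at the start of the episode above 0.03 m).
It also fails if it takes over 58 s, if anything falls off the work surface, if the arm or the gripper's body presses on something with over 40 N, if the wrist force passes 120 N, or if a joint passes its speed limit or range.

## Working session

There is one attempt and no reset: what is moved stays moved. The work goes in short steps, Python scripts to look and compute and a shell command to move; the robot and the scene stay as the last step left them, time stands still between calls to the robot, and variables do not carry over. Pictures are saved under pics/ and viewed, at most 10 in all, crops included, and the job is handed in when it is done.

```bash
mkdir -p pics; ls
python3 - <<'E'
from plant import get_obs, vision
import cv2,numpy as np,pickle
o=get_obs();print(o)
d={}
for n in("scene","side","wrist"):
    c=vision.capture(n);d[n]=c
    cv2.imwrite(f"pics/{n}0.png",c["pixels"][:,:,::-1])
    print(n,{k:(np.round(v,3).tolist() if not np.isscalar(v) else v) for k,v in c.items() if k!="pixels"})
pickle.dump(d,open("c0.pkl","wb"))
E
```

```text
pics
{'time': 0.0, 'joint_positions': array([-1.28799132e+00,  3.42717289e-01,  1.52505187e+00, -1.05883369e-05,
        1.27541131e+00, -1.45998931e-01]), 'dq': array([-1.04302830e-03, -1.55981084e-04,  4.27179067e-05,  5.89057912e-04,
        5.76660682e-05, -1.26974151e-03]), 'tau': array([-7.19100171e-05, -4.31237555e+01, -2.44226557e+01,  7.18872109e-02,
        5.59757254e-02, -1.17280642e-04]), 'tool_pos': array([ 218.18321435, -477.04453554,  226.0356314 ]), 'tcp_rot': array([-3.14002026e+00, -2.20979293e-04,  4.28806851e-01]), 'contact_force': array([-1.12977052, -0.18423287, -0.51075115]), 'moment': array([ 0.01816565, -0.00261166, -0.03230446]), 'finger_force': 0.0, 'grip_width': 91.72461231070511}
scene {'vfov': 47.741904583673694, 'cx': 315.45249293919477, 'cy': 234.57682666991403, 'pose': [[-0.507, -0.542, 0.67, 1328.098], [0.862, -0.327, 0.388, 426.087], [0.009, 0.774, 0.633, 742.298], [0.0, 0.0, 0.0, 1.0]]}
side {'vfov': 49.23689990264865, 'cx': 320.1186887066401, 'cy': 235.4107645052776, 'pose': [[0.95, 0.164, -0.265, 223.794], [-0.311, 0.554, -0.772, -1011.677], [0.02, 0.816, 0.577, 840.049], [0.0, 0.0, 0.0, 1.0]]}
wrist {'vfov': 70.67212631432247, 'cx': 315.3619492060118, 'cy': 245.38748835024776, 'T_tool_cam': [[-0.001, 0.965, 0.261, 70.013], [1.0, 0.0, 0.001, 0.564], [0.001, 0.261, -0.965, -157.657], [0.0, 0.0, 0.0, 1.0]]}
```

View pics/scene0.png

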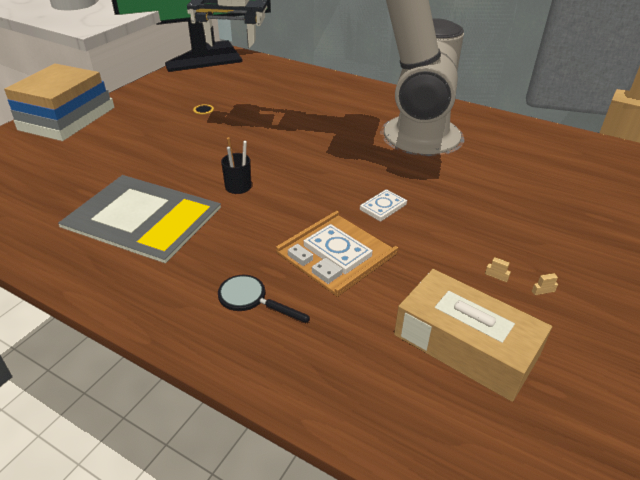

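View pics/side0.png

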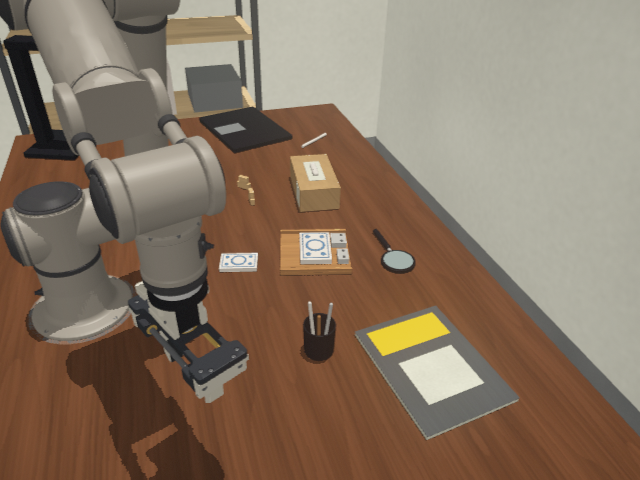

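The scene view shows the tray at (337,252) with the tile, stops at (300,254) and (326,268), and two spacers at (499,270) and (545,285). The small tile decoy is at (383,205) and the pot at (237,172). The side view agrees.

```bash
cat > h.py <<'E'
import numpy as np,cv2,pickle
from scipy.spatial.transform import Rotation as R
def campose(c,o=None):
    if "pose" in c: return c["pose"]
    T=np.eye(4);T[:3,:3]=R.from_euler("xyz",o["tcp_rot"]).as_matrix();T[:3,3]=o["tool_pos"]
    return T@c["T_tool_cam"]
def cast(c,P,px,z):
    px=np.atleast_2d(px).astype(float);f=240/np.tan(np.radians(c["vfov"])/2)
    d=np.c_[(px[:,0]-c["cx"])/f,-(px[:,1]-c["cy"])/f,-np.ones(len(px))]@P[:3,:3].T
    t=(z-P[2,3])/d[:,2];return P[:3,3]+d*t[:,None]
E
python3 - <<'E'
from h import *
d=pickle.load(open("c0.pkl","rb"))
for n,L in dict(scene=[("spA foot",498,278,0),("spB foot",544,292,0),("traynear corner",397,249,10),("tray far R",278,247,10),("tray near R",337,213,10),("tray farL",337,291,10),("tile",338,245,26),("stop R",300,254,26),("stop L",326,268,26),("decoy",384,204,16),("pot",237,187,0)],side=[("spA top",243,180,40),("spB top",248,190,30),("tile",316,247,26),("decoy",239,261,16),("stopR",343,256,26),("stopL",339,240,26)]).items():
    for a,u,v,z in L: print(n,a,cast(d[n],campose(d[n]),(u,v),z)[0].round(0))
for n in("scene","side"):
    im=d[n]["pixels"];b=im[245:305,470:575] if n=="scene" else im[165:215,225:275]
    cv2.imwrite(f"pics/crop_{n}.png",cv2.resize(b,None,fx=6,fy=6)[:,:,::-1])
E
```

```text
scene spA foot [472. 349.   0.]
scene spB foot [465. 437.   0.]
scene traynear corner [506. 146.  10.]
scene tray far R [628. -69.  10.]
scene tray near R [461. -20.  10.]
scene tray farL [677.  98.  10.]
scene tile [574.  44.  26.]
scene stop R [638.  -8.  26.]
scene stop L [647.  57.  26.]
scene decoy [383.  59.  16.]
scene pot [ 483. -283.    0.]
side spA top [454. 409.  40.]
side spB top [460. 362.  30.]
side tile [571.  31.  26.]
side decoy [370.  43.  16.]
side stopR [625. -25.  26.]
side stopL [639.  43.  26.]
```

View pics/crop_scene.png

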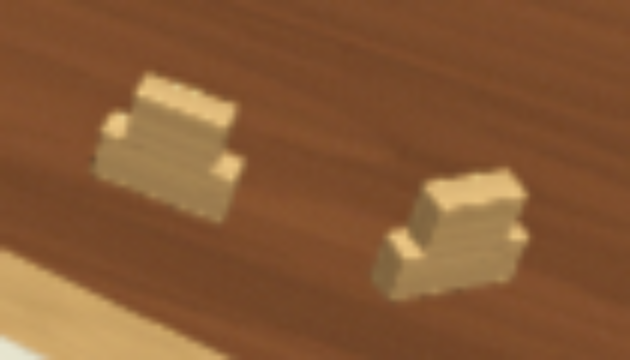

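The spacer to take is A, at (498,270) or about (470,350) mm, since it is farther right than B. The short stop is the right one, and the tray yaw is about -0.275. I'll move over the tray for a closer look.

```bash
python3 -m pendant '{"dp":[[0.5,-0.27,-0.03],[0.5,-0.27,-0.03],[0.5,-0.27,-0.03],[0.5,-0.27,-0.03],[0.5,-0.27,-0.03],[0.5,-0.27,-0.03],[0.5,-0.27,-0.03],[0.5,-0.27,-0.03]],"rotation":[[0,0,-0.15],[0,0,-0.3],[0,0,-0.45],[0,0,-0.6],[0,0,-0.75],[0,0,-0.867],[0,0,-0.867],[0,0,-0.867]]}'
```

```text
time: 1.15
tool_pos: [520.1, -77.2, 253.1]
tcp_rot: [3.142, 0.0, 1.296]
contact_force: [0.7, -1.0, 0.6]
grip_width: 91.8
finger_force: 0.0
```

```bash
python3 -m pendant '{"dp":[[0.06,0.01,0],[0.12,0.01,0],[0.145,0.01,0],[0.145,0.01,0],[0.145,0.01,0]],"rotation":[[0,0,0],[0,0,0],[0,0,0],[0,0,0],[0,0,0]]}'
python3 - <<'E'
from plant import get_obs, vision
from h import *
o=get_obs();c=vision.capture("wrist");pickle.dump((o,c),open("w1.pkl","wb"))
cv2.imwrite("pics/w1.png",c["pixels"][:,:,::-1]);print(o["tool_pos"],o["tcp_rot"],o["dq"].round(3))
E
```

```text
time: 1.78
tool_pos: [568.0, 57.0, 252.8]
tcp_rot: [-3.141, 0.001, 1.295]
contact_force: [0.3, -0.7, 0.3]
grip_width: 91.7
finger_force: 0.0
[567.95182003  57.01172796 252.81008135] [-3.14109705e+00  6.95304837e-04  1.29545037e+00] [-0.018 -0.006  0.002 -0.    -0.001  0.002]
```

View pics/w1.png

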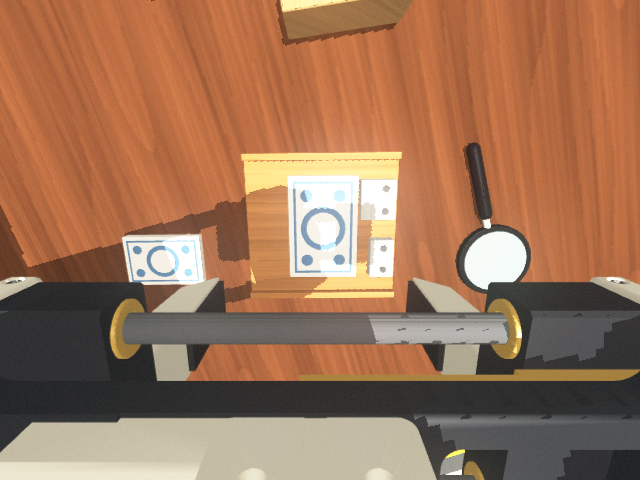

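The wrist view shows the tile at (289–357, 177–276), the short stop at (381,257), the long stop at (379,199) and the decoy tile at (163,260). I'll measure the contours and check the profile across the gap.

Run:
```python
from h import *
o,c=pickle.load(open("w1.pkl","rb"));P=campose(c,o);im=c["pixels"];print("cam",P[:3,3])
hsv=cv2.cvtColor(im,cv2.COLOR_RGB2HSV)
m=((hsv[...,1]<70)&(hsv[...,2]>110)).astype(np.uint8);m[285:]=0
cs,_=cv2.findContours(m,cv2.RETR_EXTERNAL,cv2.CHAIN_APPROX_NONE)
for k in cs:
    if cv2.contourArea(k)<200: continue
    W=cast(c,P,k[:,0,:],26)[:,:2].astype(np.float32)
    r=cv2.minAreaRect(W);print(cv2.boundingRect(k),np.round(r[0],1),np.round(r[1],1),round(r[2],1))
for v in(240,250,256,265,272): print(v,im[v,345:400].mean(1).astype(int).tolist(),hsv[v,350:384,1].tolist())
b=im[140:310,230:420];cv2.imwrite("pics/w1c.png",cv2.resize(b,None,fx=4,fy=4,interpolation=cv2.INTER_CUBIC)[:,:,::-1][:600])
```

```text
cam [587.19936803 124.06785575 410.41756318]
(590, 277, 48, 8) [ 894.1 -116.5] [ 9.  58.1] 74.2
(0, 277, 42, 8) [202.5  79.2] [ 9.  50.6] 74.2
(368, 237, 26, 40) [629.1 -10.8] [48.6 29.7] 76.5
(122, 234, 97, 51) [388.3  54.3] [ 62.3 109. ] 74.2
(464, 231, 63, 54) [759.9 -48.5] [65.7 73.5] 79.6
(360, 179, 37, 41) [641.5  57. ] [45.7 41.4] 74.7
(287, 175, 72, 102) [572.7  42.6] [119.9  80. ] 74.5
240 [242, 242, 242, 241, 226, 163, 181, 234, 242, 242, 242, 234, 155, 154, 154, 153, 155, 152, 152, 155, 153, 153, 150, 156, 167, 176, 194, 197, 198, 225, 242, 240, 228, 241, 241, 243, 245, 246, 244, 243, 244, 246, 245, 248, 248, 249, 249, 248, 247, 193, 135, 148, 145, 147, 144] [65, 42, 10, 15, 14, 14, 23, 105, 119, 119, 121, 121, 123, 123, 121, 123, 122, 123, 95, 30, 31, 30, 28, 31, 21, 11, 12, 18, 11, 10, 11, 9, 7, 10]
250 [242, 241, 242, 239, 205, 164, 182, 241, 241, 241, 242, 234, 158, 161, 161, 158, 158, 159, 158, 159, 160, 160, 159, 161, 166, 194, 219, 217, 221, 243, 255, 255, 255, 255, 254, 232, 200, 180, 175, 175, 183, 220, 254, 255, 255, 255, 255, 255, 255, 175, 141, 143, 144, 144, 1
[... 684 characters left out ...]
163, 206, 255, 255, 255, 255, 255, 255, 255, 255, 254, 255, 255, 255, 254, 254, 254, 254, 254, 255, 255, 255, 255, 255, 254, 182, 147, 143, 139, 137, 136, 137] [58, 2, 0, 14, 8, 12, 78, 109, 108, 108, 106, 108, 108, 112, 111, 113, 135, 119, 34, 28, 0, 0, 0, 0, 0, 0, 0, 0, 1, 0, 0, 0, 1, 1]
272 [248, 247, 247, 247, 252, 254, 255, 255, 255, 255, 255, 223, 208, 210, 210, 209, 209, 207, 207, 209, 205, 160, 154, 160, 208, 255, 255, 255, 254, 255, 255, 255, 255, 254, 255, 254, 246, 204, 204, 233, 254, 254, 254, 254, 254, 254, 254, 249, 148, 147, 142, 141, 142, 138, 135] [2, 0, 0, 0, 0, 0, 80, 111, 109, 108, 112, 111, 113, 113, 110, 115, 140, 109, 40, 30, 0, 0, 0, 1, 0, 0, 0, 0, 1, 0, 1, 9, 26, 24]
```

View pics/w1c.png

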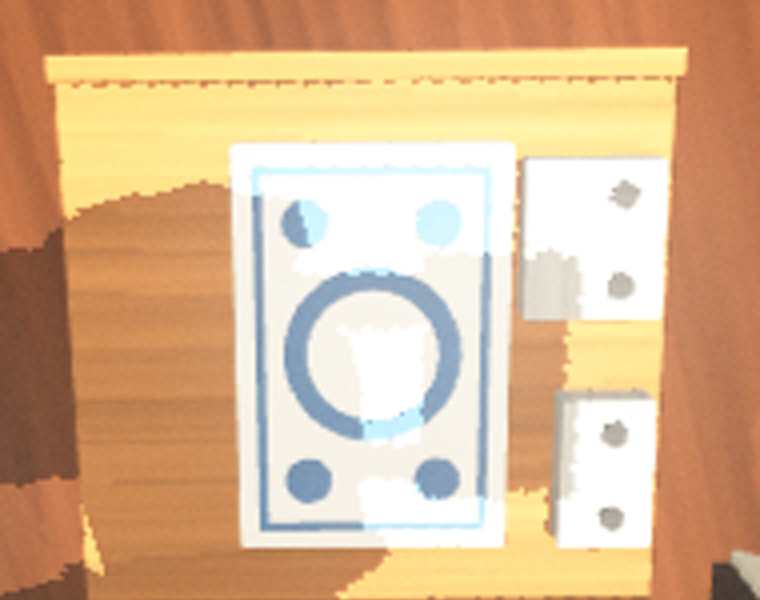

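Tile 119.9 × 80 mm is confirmed, and so is a wide gap of about 15 mm on the right. The spacer target is about (608.8, -6.6). Next I'll look at the spacer.

```bash
python3 -m pendant '{"dp":[[0.05,-0.03,0],[0.1,-0.066,0],[0.15,-0.1,0],[0.2,-0.133,0.01],[0.25,-0.166,0.02],[0.265,-0.177,0.02],[0.265,-0.177,0.02],[0.265,-0.177,0.02]],"rotation":[[0,0,0],[0,0,0],[0,0,0],[0,0,0],[0,0,0],[0,0,0],[0,0,0],[0,0,0]]}'
python3 - <<'E'
from plant import get_obs, vision
from h import *
o=get_obs();c=vision.capture("wrist");pickle.dump((o,c),open("w2.pkl","wb"))
cv2.imwrite("pics/w2.png",c["pixels"][:,:,::-1]);print(o["tool_pos"],o["tcp_rot"],o["dq"].round(3),campose(c,o)[:3,3])
E
```

```text
time: 2.82
tool_pos: [470.9, 359.1, 233.4]
tcp_rot: [3.141, 0.0, 1.294]
contact_force: [-0.2, -0.1, 0.4]
grip_width: 91.9
finger_force: 0.0
[470.92659885 359.13139211 233.43732574] [3.14070214e+00 1.96262407e-04 1.29371649e+00] [-0.006 -0.002 -0.001 -0.    -0.001  0.002] [490.05923815 426.13821651 391.07985038]
```

View pics/w2.png

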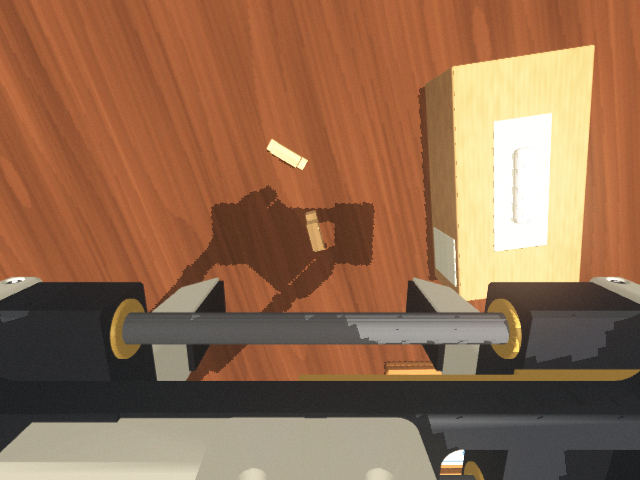

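Spacer A is at (316,231), in the gripper's shadow, and B is at (287,154). I'll fit A.

Run:
```python
from h import *
o,c=pickle.load(open("w2.pkl","rb"));P=campose(c,o);im=c["pixels"]
x0,y0=296,200;b=im[y0:262,x0:342]
hsv=cv2.cvtColor(b,cv2.COLOR_RGB2HSV);g=b[...,1]
m=(g>95).astype(np.uint8)
n,l,st,_=cv2.connectedComponentsWithStats(m);i=1+np.argmax(st[1:,4]);print(st[i],n)
k=cv2.findContours((l==i).astype(np.uint8),0,1)[0][0][:,0,:]+[x0,y0]
q=cv2.minAreaRect(k.astype(np.float32));print("px",q)
for z in(0,20,40):
    r=cv2.minAreaRect(cast(c,P,k,z)[:,:2].astype(np.float32));print(z,np.round(r[0],1),np.round(r[1],1),round(r[2],2))
cv2.imwrite("pics/w2c.png",np.hstack([cv2.resize(b,None,fx=8,fy=8)[:,:,::-1],cv2.cvtColor(cv2.resize((l==i).astype(np.uint8)*255,None,fx=8,fy=8,interpolation=0),8)]))
```

```text
[  9  11  23  41 542] 20
px ((315.6969299316406, 230.44821166992188), (40.617130279541016, 16.491165161132812), 75.25643920898438)
0 [466.9 341.7] [49.  19.7] 88.21
20 [468.1 346. ] [46.5 18.7] 88.21
40 [469.3 350.4] [44.  17.7] 88.21
```

View pics/w2c.png

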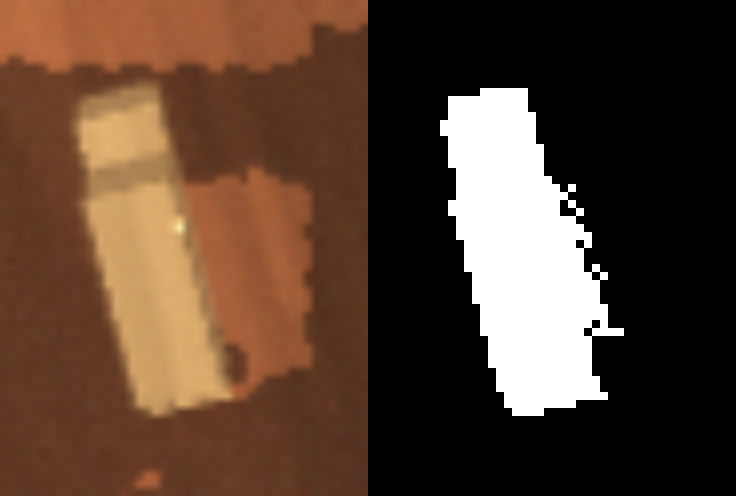

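Run:
```python
from h import *
o,c=pickle.load(open("w2.pkl","rb"));P=campose(c,o)
q=np.array([(88,193),(182,181),(228,394),(148,413)])/8+[296,200]-0.06
W=cast(c,P,q,40)[:,:2];print(W.round(1),"centre",W.mean(0).round(1))
for a,b in((3,0),(2,1)): d=W[b]-W[a];print("len",np.hypot(*d).round(1),"yaw y-axis",np.degrees(np.arctan2(d[1],d[0])).round(1))
for a,b in((0,1),(3,2)): d=W[b]-W[a];print("thk",np.hypot(*d).round(1),np.degrees(np.arctan2(d[1],d[0])).round(1))
F=cast(c,P,np.array([[(80+163)/16+296,(92+88)/16+200]]),20);print("foot +y top edge mid",F.round(1))
```

```text
[[462.2 359.9]
 [474.6 358. ]
 [472.6 328.3]
 [461.5 328.7]] centre [467.7 343.7]
len 31.2 yaw y-axis 88.7
len 29.8 yaw y-axis 86.2
thk 12.5 -8.5
thk 11.1 -2.0
foot +y top edge mid [[469.2 368.7  20. ]]
```

```bash
python3 -m pendant '{"dp":[[-0.015,0.001,0.04],[-0.015,0.001,0.1],[-0.015,0.001,0.15],[-0.015,0.001,0.18],[-0.015,0.001,0.2],[-0.015,0.001,0.213],[-0.015,0.001,0.213],[-0.015,0.001,0.213]],"rotation":[[0,0,-0.11],[0,0,-0.227],[0,0,-0.227],[0,0,-0.227],[0,0,-0.227],[0,0,-0.227],[0,0,-0.227],[0,0,-0.227]]}' 0.05
```

```text
time: 3.88
tool_pos: [467.5, 346.2, 21.0]
tcp_rot: [3.14, -0.001, 1.522]
contact_force: [-0.1, -0.3, 0.0]
grip_width: 50.1
finger_force: 0.0
```

```bash
python3 -m pendant '{"dp":[[0,0,0],[0,0,0],[0,0,0],[0,0,0],[0,0,0],[0,0,0]],"rotation":[[0,0,0],[0,0,0],[0,0,0],[0,0,0],[0,0,0],[0,0,0]]}' 0.008
```

```text
time: 4.62
tool_pos: [466.7, 346.2, 20.1]
tcp_rot: [-3.142, 0.0, 1.523]
contact_force: [-0.8, -0.3, 1.0]
grip_width: 11.6
finger_force: 30.0
```

```bash
python3 -m pendant '{"dp":[[0,0,-0.05],[0,0,-0.1],[-0.05,0.023,-0.1],[-0.1,0.046,-0.1],[-0.15,0.069,-0.1],[-0.2,0.092,-0.1],[-0.25,0.115,-0.1],[-0.3,0.138,-0.1]],"rotation":[[0,0,0],[0,0,0],[0,0,0.05],[0,0,0.1],[0,0,0.15],[0,0,0.2],[0,0,0.216],[0,0,0.216]]}'
```

```text
time: 5.62
tool_pos: [590.6, 38.2, 120.0]
tcp_rot: [3.142, 0.0, 1.307]
contact_force: [1.4, 0.4, 0.7]
grip_width: 11.6
finger_force: 30.0
```

```bash
python3 -m pendant '{"dp":[[-0.0385,0.0293,0],[-0.0385,0.0293,0.03],[-0.0385,0.0293,0.06],[-0.0385,0.0293,0.065],[-0.0385,0.0293,0.065],[-0.0385,0.0293,0.065]],"rotation":[[0,0,0],[0,0,0],[0,0,0],[0,0,0],[0,0,0],[0,0,0]]}'
python3 - <<'E'
from plant import get_obs, vision
from h import *
d={}
for n in("wrist","scene","side"):
    o=get_obs();c=vision.capture(n);d[n]=(o,c)
print(o["tool_pos"],o["tcp_rot"])
pickle.dump(d,open("w3.pkl","wb"))
w=d["wrist"][1]["pixels"];s=d["scene"][1]["pixels"][205:300,265:405];e=d["side"][1]["pixels"][215:285,265:365]
cv2.imwrite("pics/m3.png",np.vstack([np.hstack([cv2.resize(s,(400,280),interpolation=2),cv2.resize(e,(400,280),interpolation=2)]),np.pad(cv2.resize(w[100:420,120:540],(400,305)),((0,0),(0,400),(0,0)))])[:,:,::-1])
E
```

```text
time: 6.38
tool_pos: [609.3, -4.8, 56.5]
tcp_rot: [3.139, -0.0, 1.307]
contact_force: [-0.5, -0.0, 0.4]
grip_width: 11.7
finger_force: 30.0
[609.11976313  -4.81632897  56.31729255] [ 3.13940173e+00 -2.03117372e-04  1.30709362e+00]
```

View pics/m3.png

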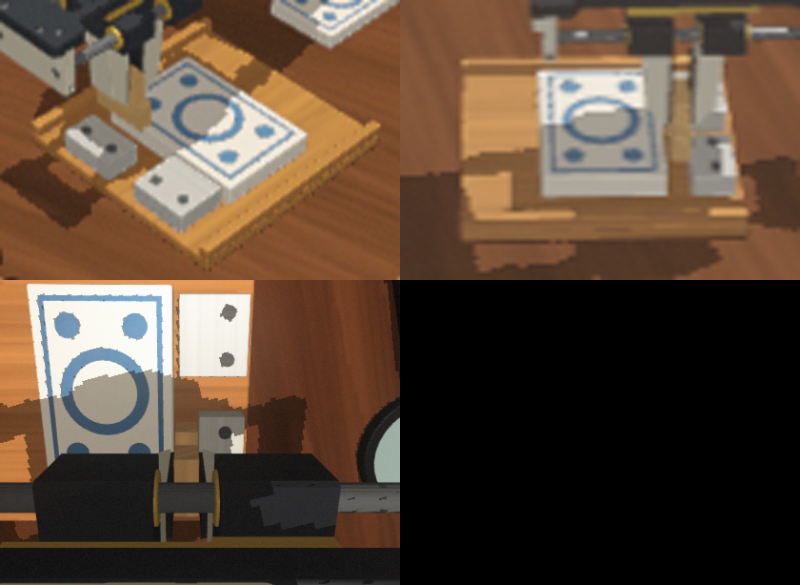

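The wrist view shows the held spacer centred near (314,268), between the tile's far edge and the short stop. I'll measure the profile rows to check the clearance.

Run:
```python
from h import *
o,c=pickle.load(open("w3.pkl","rb"))["wrist"];im=c["pixels"];P=campose(c,o)
hsv=cv2.cvtColor(im,cv2.COLOR_RGB2HSV)
print("cam",P[:3,3])
for v in(225,240,246,250,254,258,262,266,270): print(v,"I",im[v,286:348].mean(1).astype(int).tolist());
for v in (246,258,266): print(v,"S",hsv[v,286:348,1].tolist())
b=im[205:285,270:400];cv2.imwrite("pics/w3c.png",cv2.resize(b,None,fx=6,fy=6,interpolation=2)[:,:,::-1])
```

```text
cam [627.26806975  62.4657378  214.1595733 ]
225 I [84, 81, 83, 83, 94, 139, 159, 157, 153, 157, 156, 154, 157, 152, 142, 123, 98, 82, 83, 81, 83, 82, 81, 82, 83, 82, 81, 81, 80, 83, 81, 78, 81, 81, 85, 81, 81, 81, 82, 82, 79, 79, 77, 82, 86, 81, 82, 79, 81, 82, 81, 77, 89, 133, 131, 81, 81, 80, 81, 77, 79, 78]
240 I [98, 80, 77, 81, 87, 120, 155, 155, 154, 155, 153, 156, 149, 155, 136, 127, 98, 70, 76, 72, 71, 74, 73, 76, 72, 73, 70, 69, 73, 74, 71, 72, 72, 74, 68, 70, 72, 71, 75, 70, 74, 71, 76, 88, 89, 87, 86, 86, 87, 91, 88, 89, 94, 92, 89, 91, 89, 92, 91, 85, 89, 90]
246 I [95, 76, 79, 74, 79, 102, 152, 150, 152, 154, 152, 154, 151, 151, 140, 127, 94, 70, 74, 76, 74, 76, 74, 72, 75, 74, 69, 73, 74, 74, 72, 72, 74, 69, 75, 74, 71, 75, 74, 75, 71, 75, 82, 103, 115, 119, 115, 119, 120, 120, 117, 115, 117, 117, 118, 116, 113, 113, 118, 114, 116, 112]
250 I [108, 76, 77, 76, 81, 106, 153, 151, 151, 152, 151, 155, 152, 152, 137, 127, 94, 73, 76, 79, 79, 78, 81, 78, 83, 78, 78, 78, 80, 77, 78, 77, 81, 78, 79, 79, 78, 83, 81, 79, 78, 72, 83, 105, 115, 117, 117, 117, 116, 119, 117, 115, 
[... 1684 characters left out ...]
151, 152, 158, 146, 150, 151, 148, 151, 155, 158, 136, 65, 37, 33, 34, 31, 32, 28, 30, 27, 30, 33, 25, 27, 35, 34, 34, 31, 30, 31, 34]
258 S [28, 104, 108, 104, 94, 32, 39, 38, 42, 40, 40, 39, 40, 40, 41, 39, 57, 154, 125, 125, 125, 126, 135, 127, 124, 131, 138, 124, 130, 127, 132, 129, 132, 126, 137, 128, 125, 137, 130, 131, 129, 121, 32, 35, 31, 31, 33, 29, 30, 24, 25, 30, 27, 31, 27, 32, 35, 28, 28, 31, 30, 32]
266 S [6, 106, 101, 105, 104, 55, 39, 38, 41, 43, 42, 44, 38, 42, 42, 39, 57, 147, 134, 129, 135, 133, 136, 135, 134, 134, 138, 132, 138, 132, 133, 139, 136, 133, 138, 137, 133, 136, 135, 135, 137, 122, 40, 32, 24, 31, 28, 30, 34, 29, 28, 27, 32, 35, 31, 30, 33, 34, 31, 34, 32, 37]
```

View pics/w3c.png

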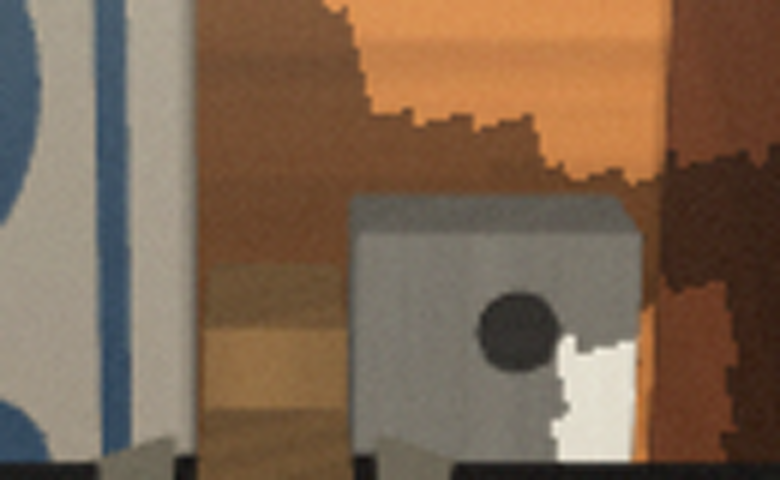

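Run:
```python
from h import *
o,c=pickle.load(open("w3.pkl","rb"))["wrist"];P=campose(c,o)
a=.264;ex=np.array([np.cos(a),-np.sin(a)]);ey=np.array([np.sin(a),np.cos(a)])
def st(u,v,z): w=cast(c,P,(u,v),z)[0,:2];return (w@ex).round(1),(w@ey).round(1)
for v in(246,266): print("tile edge top",[st(u,v,26) for u in(300,301.5)],"bottom",st(302.6,v,10),"stop near top",st(328.7,v,26))
for z in(55,57):print("spacer foot top L,R",st(303.7,264,z),st(328,264,z),"y end",st(315,259.5,z))
print("stop +y top edge",st(345,243.5,26), "TCP st",o["tool_pos"][:2]@ex,o["tool_pos"][:2]@ey)
```

```text
tile edge top [(np.float64(580.8), np.float64(173.0)), (np.float64(581.7), np.float64(173.0))] bottom (np.float64(581.7), np.float64(168.6)) stop near top (np.float64(597.4), np.float64(173.0))
tile edge top [(np.float64(580.7), np.float64(160.8)), (np.float64(581.6), np.float64(160.8))] bottom (np.float64(581.6), np.float64(155.5)) stop near top (np.float64(597.5), np.float64(160.8))
spacer foot top L,R (np.float64(583.8), np.float64(171.6)) (np.float64(595.8), np.float64(171.6)) y end (np.float64(589.4), np.float64(173.9))
spacer foot top L,R (np.float64(583.9), np.float64(172.3)) (np.float64(595.8), np.float64(172.3)) y end (np.float64(589.4), np.float64(174.6))
stop +y top edge (np.float64(606.7), np.float64(174.4)) TCP st 589.4488028460005 154.36842480429044
```

Clearances are about 2.2 and 1.6 mm and y is centred within 1 mm. I'll lower it.

```bash
python3 -m pendant '{"dp":[[0,-0.0003,0.006],[0,-0.0003,0.012],[0,-0.0003,0.018],[0,-0.0003,0.022],[0,-0.0003,0.0245],[0,-0.0003,0.0255],[0,-0.0003,0.0255]],"rotation":[[0,0,0],[0,0,0],[0,0,0],[0,0,0],[0,0,0],[0,0,0],[0,0,0]]}'
```

```text
time: 7.4
tool_pos: [608.2, -4.8, 30.1]
tcp_rot: [3.141, 0.0, 1.307]
contact_force: [-2.1, -1.0, 4.6]
grip_width: 11.7
finger_force: 30.0
```

```bash
python3 -m pendant '{"dp":[[0,0,0],[0,0,0],[0,0,0],[0,0,0],[0,0,-0.02],[0,0,-0.07],[0,0,-0.11],[0,0,-0.11]],"rotation":[[0,0,0],[0,0,0],[0,0,0],[0,0,0],[0,0,0],[0,0,0],[0,0,0],[0,0,0]]}' 0.036
```

```text
time: 8.4
tool_pos: [610.2, -5.0, 143.4]
tcp_rot: [3.134, -0.001, 1.307]
contact_force: [0.3, -0.8, -1.0]
grip_width: 35.9
finger_force: 0.0
```

```bash
python3 -m pendant '{"dp":[[0.04,-0.02,-0.03],[0.07,-0.05,-0.05],[0.07,-0.06,-0.05],[0.07,-0.06,-0.05],[0.07,-0.06,-0.05]],"rotation":[[0,0,0],[0,0,0],[0,0,0],[0,0,0],[0,0,0]]}' 0
python3 - <<'E'
from plant import get_obs, vision
from h import *
o=get_obs();c=vision.capture("wrist");s=vision.capture("scene")
pickle.dump((o,c,s),open("w4.pkl","wb"));im=c["pixels"];print(o["tool_pos"],o["tcp_rot"])
a=np.hstack([cv2.resize(im[120:330,220:480],(520,420),interpolation=2),np.pad(cv2.resize(s["pixels"][215:295,270:360],(270,240),interpolation=2),((0,180),(0,0),(0,0)))])
cv2.imwrite("pics/m4.png",a[:,:,::-1])
E
```

```text
time: 9.02
tool_pos: [568.5, 77.4, 188.4]
tcp_rot: [-3.14, 0.001, 1.306]
contact_force: [0.8, 0.1, 0.4]
grip_width: 0.1
finger_force: 0.0
[568.52399767  77.37140624 188.44526824] [-3.14021356e+00  8.25106344e-04  1.30568556e+00]
```

View pics/m4.png

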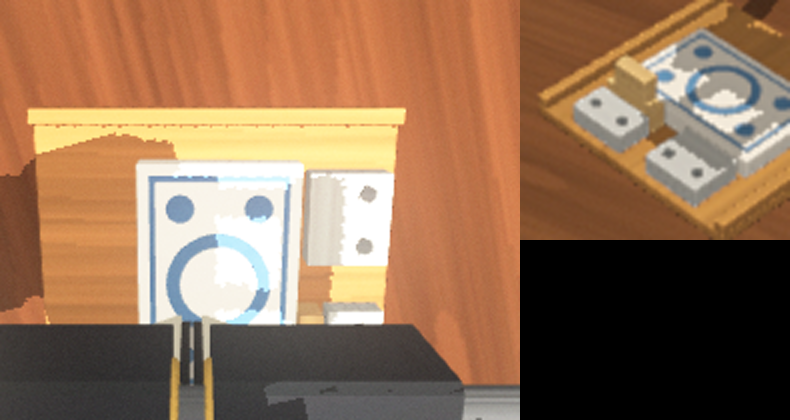

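The scene crop shows the spacer upright in the gap at the short stop, tile undisturbed. I'll go down behind the tile's near edge.

```bash
python3 -m pendant '{"dp":[[-0.025,-0.04,0],[-0.036,-0.064,0.02],[-0.036,-0.064,0.07],[-0.036,-0.064,0.12],[-0.036,-0.064,0.155],[-0.036,-0.064,0.172],[-0.036,-0.064,0.172],[-0.036,-0.064,0.172]],"rotation":[[0,0,0],[0,0,0],[0,0,0],[0,0,0],[0,0,0],[0,0,0],[0,0,0],[0,0,0]]}'
```

```text
time: 10.12
tool_pos: [498.0, 60.0, 18.1]
tcp_rot: [3.141, -0.0, 1.306]
contact_force: [-0.3, 0.3, 0.4]
grip_width: 0.6
finger_force: 0.0
```

```bash
for i in 1; do python3 -m pendant '{"dp":[[0,0.004,0.002],[0,0.008,0.002],[0,0.011,0.002],[0,0.013,0.002],[0,0.014,0.002],[0,0.014,0.002]],"rotation":[[0,0,0],[0,0,0],[0,0,0],[0,0,0],[0,0,0],[0,0,0]]}'; python3 -m pendant '{"dp":[[0,0.001,0],[0,0.002,0],[0,0.003,0],[0,0.004,0],[0,0.005,0],[0,0.006,0],[0,0.006,0]],"rotation":[[0,0,0],[0,0,0],[0,0,0],[0,0,0],[0,0,0],[0,0,0],[0,0,0]]}'; done
```

```text
time: 10.88
tool_pos: [510.8, 56.7, 15.5]
tcp_rot: [-3.142, 0.0, 1.307]
contact_force: [0.4, 0.1, 1.0]
grip_width: 0.7
finger_force: 0.0
time: 11.75
tool_pos: [516.7, 55.1, 15.6]
tcp_rot: [3.141, 0.0, 1.307]
contact_force: [0.1, 0.3, 0.2]
grip_width: 0.5
finger_force: 0.0
```

```bash
python3 -m pendant '{"dp":[[0,0.001,0],[0,0.002,0],[0,0.003,0],[0,0.004,0],[0,0.005,0],[0,0.006,0],[0,0.006,0]],"rotation":[[0,0,0],[0,0,0],[0,0,0],[0,0,0],[0,0,0],[0,0,0],[0,0,0]]}'
```

```text
time: 12.62
tool_pos: [522.4, 53.5, 15.5]
tcp_rot: [-3.141, 0.0, 1.307]
contact_force: [-2.4, 0.1, 0.9]
grip_width: 0.4
finger_force: 1.1
```

```bash
python3 -m pendant '{"dp":[[0,0.0005,0],[0,0.001,0],[0,0.0015,0],[0,0.002,0],[0,0.002,0]],"rotation":[[0,0,0],[0,0,0],[0,0,0],[0,0,0],[0,0,0]]}'
```

```text
time: 13.25
tool_pos: [523.3, 53.1, 15.4]
tcp_rot: [-3.139, 0.001, 1.307]
contact_force: [-5.6, 1.4, 3.5]
grip_width: 0.4
finger_force: 3.2
```

```bash
python3 -m pendant '{"dp":[[0,0.0005,0],[0,0.001,0],[0,0.001,0],[0,0.001,0]],"rotation":[[0,0,0],[0,0,0],[0,0,0],[0,0,0]]}'
```

```text
time: 13.75
tool_pos: [523.4, 53.1, 15.3]
tcp_rot: [-3.138, 0.001, 1.307]
contact_force: [-8.2, 1.3, 5.2]
grip_width: 0.3
finger_force: 4.9
```

Run:
```python
from plant import get_obs, vision
from h import *
o=get_obs();c=vision.capture("wrist");s=vision.capture("scene");e=vision.capture("side");pickle.dump((o,c,s,e),open("w5.pkl","wb"))
P=campose(c,o);im=c["pixels"];a=.264;ex=np.array([np.cos(a),-np.sin(a)]);ey=np.array([np.sin(a),np.cos(a)])
print(o["contact_force"],P[:3,3])
for t in(235,215,205):   # rows through tile+long stop at plane z=26
    f=240/np.tan(np.radians(c["vfov"])/2)
    S=np.arange(495,630,.5);W=np.c_[np.outer(S,ex)+t*ey,np.full(len(S),26)]
    q=(W-P[:3,3])@P[:3,:3];u=c["cx"]-q[:,0]/q[:,2]*f;v=c["cy"]+q[:,1]/q[:,2]*f
    I=cv2.remap(im.mean(2).astype(np.float32),u.astype(np.float32)[None],v.astype(np.float32)[None],1)[0].astype(int)
    print(t,"uv",u[0].round(),v[0].round(),u[-1].round(),v[-1].round(),"\n near",I[:30].tolist(),"\n far 578-592",I[166:194].tolist(),"\n end",I[250:].tolist())
```

```text
[-8.15837743  1.2903782   5.18037696] [542.37628328 120.22983131 172.91330368]
235 uv 323.0 208.0 633.0 208.0 
 near [105, 107, 107, 114, 156, 169, 168, 170, 172, 171, 172, 173, 172, 172, 167, 136, 113, 116, 124, 142, 153, 201, 243, 248, 254, 255, 255, 255, 255, 255] 
 far 578-592 [190, 190, 200, 240, 253, 253, 253, 253, 253, 253, 253, 253, 250, 194, 149, 183, 238, 240, 240, 239, 239, 239, 238, 240, 240, 241, 242, 242] 
 end [241, 240, 240, 239, 240, 238, 238, 237, 234, 145, 91, 91, 90, 90, 90, 89, 91, 88, 87, 86]
215 uv 323.0 252.0 622.0 252.0 
 near [111, 113, 111, 112, 111, 112, 113, 114, 113, 113, 115, 115, 115, 116, 117, 117, 118, 116, 123, 137, 139, 161, 183, 190, 194, 196, 195, 195, 195, 196] 
 far 578-592 [125, 144, 203, 240, 253, 253, 253, 253, 253, 253, 253, 253, 249, 205, 191, 222, 238, 239, 239, 238, 237, 237, 239, 240, 240, 240, 241, 241] 
 end [239, 239, 239, 239, 239, 238, 238, 237, 226, 150, 95, 91, 91, 92, 92, 92, 91, 91, 90, 88]
205 uv 323.0 272.0 617.0 273.0 
 near [95, 97, 96, 96, 96, 96, 96, 96, 98, 97, 98, 98, 98, 100, 98, 99, 99, 99, 109, 128, 138, 160, 176, 183, 191, 190, 191, 191, 192, 192] 
 far 578-592 [118, 117, 160, 249, 253, 253, 253, 253, 253, 253, 253, 253, 249, 195, 145, 193, 235, 239, 237, 237, 237, 237, 237, 239, 240, 239, 239, 239] 
 end [240, 239, 239, 239, 238, 238, 238, 237, 225, 139, 88, 88, 88, 89, 88, 89, 89, 88, 89, 88]
```

The tile is already flush: its far edge is at 584.6 and the stop face at 585.2, with the seam uniform over t=205–235. I'll build the push to about 14 N.

```bash
python3 -m pendant '{"dp":[[0,0.0005,0],[0,0.001,0],[0,0.0015,0],[0,0.002,0],[0,0.0025,0],[0,0.0025,0],[0,0.0025,0],[0,0.0025,0]],"rotation":[[0,0,0],[0,0,0],[0,0,0],[0,0,0],[0,0,0],[0,0,0],[0,0,0],[0,0,0]]}'
```

```text
time: 14.9
tool_pos: [523.5, 53.0, 15.2]
tcp_rot: [-3.133, 0.001, 1.307]
contact_force: [-15.2, 4.0, 11.2]
grip_width: 0.4
finger_force: 9.4
```

Run:
```python
from plant import get_obs, vision
from h import *
a=.264;ex=np.array([np.cos(a),-np.sin(a)]);ey=np.array([np.sin(a),np.cos(a)])
o=get_obs();s=vision.capture("scene");c=vision.capture("wrist");P=campose(s)
print(o["contact_force"],o["time"])
f=240/np.tan(np.radians(s["vfov"])/2)
def px(c,P,S,T,z):
    w=np.append(S*ex+T*ey,z);q=(w-P[:3,3])@P[:3,:3];return c["cx"]-q[0]/q[2]*f,c["cy"]+q[1]/q[2]*f
for z in(30,50): print("expected spacer axis px",z,np.round(px(s,P,591.2,152.3,z),1))
im=s["pixels"];u,v=map(int,px(s,P,591.2,152.3,50));x0,y0=u-14,v-12
hsv=cv2.cvtColor(im,cv2.COLOR_RGB2HSV)[y0:y0+34,x0:x0+30]
for r in range(0,34): print(y0+r," ".join(f"{x:3d}" for x in hsv[r,:,1]))
print("x0",x0)
```

```text
[-15.17262662   3.99207865  11.16396057] 14.9
expected spacer axis px 30 [307.6 245. ]
expected spacer axis px 50 [307.6 237.4]
225 161 162 168 167 165 164 165 165 169 165 165 164 164 165 166 168 163 169 166 163 150 123  72  41  34  38  40  38  38  38
226 167 163 161 164 162 163 165 167 163 164 167 165 165 160 169 167 167 160 160 164 165 160 135  77  38  36  38  36  36  39
227 161 167 161 161 165 167 165 163 170 162 164 166 167 165 166 164 163 162 162 162 167 172 168 140 106  73  42  35  38  38
228 163 159 169 167 164 167 167 167 172 172 167 167 168 168 163 162 164 162 168 169 169 167 173 172 162 147 100  44  36  38
229 171 165 167 170 165 162 163 165 165 163 169 164 161 162 162 160 162 168 171 163 167 164 171 166 165 169 149  77  36  36
230 163 162 164 169 165 165 166 168 165 167 164 160 162 160 161 167 167 169 167 167 168 161 166 168 169 138  76  36  24  25
231 169 168 170 171 169 169 164 171 167 165 163 163 162 164 167 170 166 161 169 161 166 165 168 150 100  59  25  21   7  33
232 166 167 169 165 171 166 165 161 162 162 162 162 167 166 162 161 174 166 166 166 165 166 126  60  21 
[... 2550 characters left out ...]
0  20  20  18  17  15  20  33  72 125 132 132 114  41  31  30  26  26  27
254  22  18  18  18  17  17  17  18  18  18  14  12  19  20  20  18  17  18  16  14  90 134 131 115  43  31  31  32  29  24
255  22  21  20  19  18  18  18  18  19  16   8   5  16  18  18  20  18  18  19  23 115 131 131 116  43  29  30  32  31  31
256  20  20  22  22  19  20  18  18  20  20  19  19  19  18  18  19  21  21  20  29 120 132 129 117  44  32  32  31  32  33
257  17  22  21  22  21  20  18  18  18  18  19  20  17  18  18  21  24  22  22  26 115 128 133 146 119  63  35  28  32  34
258  26  19  21  22  22  24  22  18  18  17  18  17  17  19  20  24  22  20  19  22 115 132 152 162 163 143  87  37  33  31
x0 293
```

The spacer stands upright where expected: tab centre (307.7,238.3) against the predicted (307.6,237.4). The tile is flush at 15 N, so I'm handing in.

```bash
python3 -c "
from plant import workorder
print(workorder.close_job())"
```

```text
the job is handed in; nothing more can be done
None
```

I handed the job in at about 15 s of robot time; no verdict came back. By camera the spacer stands upright and centred in the wide gap, let go, and the tile sits flush on the long stop with the arm still pressing at about 15 N; the clamping force on the spacer could not be measured directly.

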